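# Slide a battery module through the test-bay guides

## Robot

A 6-joint arm with a two-finger parallel gripper is mounted at the origin on the work surface. World frame = base frame: x ahead of the robot, y to its left, z up, the work surface at z = 0. Lengths are in m, angles in rad, forces in N, time in s.
With the tool pointing down it reaches from about 0.3 to 0.775 m from the base axis. Payload 14.6 kg.
Tool frame: the origin (TCP) lies midway between the tips of the shut fingers; the grasp point (between the pads) lies 19 mm behind it (ctrl.grip_depth is the distance from the TCP to the grasp point, in m); z points along the fingers, y is the line along which they close (so a half turn about z gives the same grasp; the last joint's range is limited). The gripper opens to 94 mm and grips with 3 to 60 N. Pads are 16 mm wide; open, the fingers measure 119 mm over their backs; the gripper's body (75 mm by 177 mm) begins 78 mm behind the grasp point.
Start: joints at [-1.375, 0.3, 1.521, -0, 1.321, -0.067], TCP at [0.143, -0.531, 0.205] pointing down, gripper open.
Joint ranges: [-3.03, 3.03], [-0.79, 2.21], [0.23, 2.52], [-1.04, 4.18], [0, 3.07], [-2.55, 2.55]. Speed limits (rad/s): [2.22, 2.22, 2.57, 3.14, 3.14, 3.14].

## Interface

Orientations are given as a 3x3 rotation matrix whose columns are the frame's x, y, z axes.
In Python, from bench import ctrl gives the robot as it stands. The module is installed in compiled form; this text tells all that it offers.
- The arm moves only by the tool carry_out, never from a script. Its argument "motion" is a list that holds one entry, the list of rows, each a list of 5 numbers: the opening, from 0 (shut) to 1 (fully open), then the shift along the tool's x, y, z normalised to -1 to 1, where 1 is 0.15 m, then the turn about the tool's z normalised to -1 to 1, where 1 is 180 degrees. In form: [[[jaw, tx, ty, tz, twist], ...]]. A call has 1 to 12 rows; each row is the pose to reach, as a shift and turn from the pose commanded when the call began, along the tool's axes at that moment, turning the shorter way round; what a row does not reach only later rows make up. A row lasts 1/10 s, in which the tool goes at most 50 mm and 8.59 degrees, less where a joint would pass 70% of its speed; a pose out of reach is approached as far as the arm can. A call with a number of a shift or a turn outside -1 to 1 is refused whole. A call with a gripper value outside its range is refused whole. The fingers move at their own pace and stop on an object; "force" is the grip in N (left out, the last holds). Time passes only in rows, so rows that repeat a pose let the fingers close. It gives the time, the measured TCP pose, the force, the opening and the grip force at its end, in the units of the state.
- ctrl.get_obs(): the state, without advancing time (a new reading comes with each control period).
- ctrl.capture(name): name is "scene" or "top" or "wrist"; returns (picture, depth): 400x640x3 uint8, red, green, blue; 400x640 float32, m along the optical axis (not along the pixel's ray), 0 where there is no reading.
- ctrl.calibration(name): a dict with "fx", "fy", "cx", "cy" (pixels), "R" (3x3) and "t" (3): a world point X has camera coordinates R X + t; the wrist camera has in their place "mount" (4x4, takes a point from camera to tool coordinates, whose origin is the TCP and whose axes are the flange's). Camera axes: x right, y down, z forward; pixel columns grow to the right and rows downward; lengths in m; the calibration is good to about 2 mm. A picture is of the moment at which its call begins: read the wrist's pose just before it. calibration takes no time and is no camera call.
- ctrl.sign_off(): hands the job in; it is judged then, once.
The state is a dict: "time_s": time; "q": joint angles; "qvel": joint speeds; "joint_efforts": joint torques, N m; "tcp_pos": TCP position; "orientation": TCP orientation; "ft_force": force on the tool from outside, world axes, zero at the start; "moment": the same for the moment, N m; "opening": opening from 0.0 (shut) to 1.0 (fully open); "gripper_force": force on a finger pad.
Only numpy, scipy, OpenCV 4.12 (cv2) and the standard library are available. Lean on these libraries where they do the work, as an engineer would, in place of code of your own. Each camera call takes 0.05 s, during which the arm holds its last target. There are 200 camera calls.

## Task

Push the smaller battery module along the bench, terminal end first, through the narrow gap between the two steel guides and on until it is clear of them and its front face sits flush and square against the contact bar. Slide it only: do not pick it up or tip it, leave the things around it where they are, and finish with the robot clear.

Things in the scene. Friction and masses are not known exactly. Their poses are not given: they have to be found in the camera images.
- module: Smaller battery module, to be pushed: grey block with black bands and a white label on top, two brass terminals on its front (+x) end. 100 mm long (x), 64 wide (y), 40 high, 0.3 to 0.6 kg, flat on the bench. Origin: centre of its underside. It starts before the gap, front about 60 to 110 mm short of the guides, up to 35 mm off the centre line, turned up to 0.35 rad.
- bay: Test bay fixed to the bench, at a new place and heading each time. Origin: on the bench midway between its two steel guides; +x is the push direction, z up. Guides: 34 mm high, 60 mm long (x = -30 to +30 mm), 30 mm thick, ends half-round (radius 15 mm); the gap between them is 70 mm wide (y = -35 to +35 mm). Bare bench before, between and behind them.
- bar_face (a point): Middle of the foot of the contact bar's front face, at x = +138 mm, y = 0, z = 0 of the bay. The bar is fixed, grey plastic with two brass contacts, 110 mm wide, 40 mm high, 30 mm thick. With the module home its origin is at x = +88 mm, y = 0 of the bay, its axes along the bay's and its rear face 8 mm beyond the guides.
- big_module: Bystander: larger battery module, 150 x 85 x 50 mm, same materials, no terminals. Origin under its centre.
- tape: Bystander: roll of masking tape lying flat, 96 mm across, 24 mm high. Origin under its centre.
- dish: Bystander: shallow white plastic dish of screws, 90 mm across, 14 mm high. Origin under its centre.
- jar: Bystander: small jar, 40 mm across, 65 mm high. Origin under its centre.
- fuse: Bystander: black fuse holder with two yellow blades, 36 x 30 x 32 mm. Origin under its centre.
- rotary: Bystander: grey rotary tool lying along its x, 190 mm long, 44 mm thick. Origin on the bench top under it, 88 mm from its rear end.
- driver: Bystander: screwdriver lying along its x, 190 mm long, 30 mm thick at most.
- terminals (a point): Point on the module's front face between its terminals, 26 mm above its underside (module frame: x = +50 mm, y = 0, z = 26 mm).
Mind the look-alikes: they are no part of the job. What is shaped like the module but brown or red is not meant.

How it is judged:
On the way:
1. the module is between the guides, on the bench, roughly square to the gap (x of module in the frame of bay between -0.04 and 0.04 m and y of module in the frame of bay between -0.008 and 0.008 m and height (world z) of module below 0.006 m and angle between the x axis of module and the x axis of bay, either way round below 0.2 rad), for 0.05 s.
At the end, for the whole second after the job is handed in: The module lies at rest flat on the bench beyond the guides, terminal end leading, its front face within 5 mm of the contact bar, within 12 mm of the centre line and square to the bar within 0.1 rad (x of module in the frame of bay between 0.083 and 0.093 m and y of module in the frame of bay between -0.012 and 0.012 m and angle between the x axis of module and the x axis of bay, either way round below 0.1 rad and height (world z) of module below 0.004 m and angle between module's own z axis and vertical below 0.05 rad and linear speed of module below 0.01 m/s and x of terminals in the frame of bay above 0.12 m); the robot touches nothing.
It fails at once if the module is lifted off the bench or tipped (height (world z) of module above 0.01 m or angle between module's own z axis and vertical above 0.2 rad).
It fails at once if a bystander is moved more than 15 mm (distance of any of big_module, tape, dish, jar, fuse, rotary, driver from where it was at the start of the episode above 0.015 m).
It also fails if it takes over 72 s, if anything falls off the work surface, if the arm or the gripper's body presses on something with over 40 N, if the wrist force passes 120 N, or if a joint passes its speed limit or range.

## Working session

There is one attempt and no reset: what is moved stays moved. The work goes in short steps, Python scripts to look and compute and a tool call to move; the robot and the scene stay as the last step left them, time stands still between calls to the robot, and variables do not carry over. Pictures are saved under pics/ and viewed, at most 10 in all, crops included, and the job is handed in when it is done.

Besides the shell and the picture viewer there is one more tool, called after "Emit:" as a command line: name --argument value ..., lists and objects as JSON in quotes. carry_out: Moves the arm, as the interface text tells. Scaled input: -1 to 1 covers 0.15 m each way for a shift and 180 degrees each way for a turn. Its arguments: {"type":"object","properties":{"motion":{"type":"array","items":{"type":"array","items":{"type":"array","items":{"type":"number","minimum":-1,"maximum":1}}}},"force":{"type":"number"}},"required":["motion"]}

```bash
mkdir -p pics
cat > h.py <<'E'
import numpy as np, cv2
from bench import ctrl
def cloud(name):
    im,d=ctrl.capture(name); c=ctrl.calibration(name)
    v,u=np.indices(d.shape); P=np.stack([(u-c['cx'])*d/c['fx'],(v-c['cy'])*d/c['fy'],d],-1)
    W=(P-np.array(c['t']))@np.array(c['R']); W[d==0]=np.nan
    return im,d,W
E
python3 - <<'E'
from h import *
for n in('top','scene'):
    im,d,W=cloud(n); cv2.imwrite(f'pics/{n}0.png',im[...,::-1]); np.savez(f'{n}0.npz',im=im,W=W)
    print(n,np.round(W[[20,20,380,380,200],[20,620,20,620,320]],3).tolist())
o=ctrl.get_obs(); print(o['tcp_pos'],o['orientation'],o['time_s'])
E
```

```text
top [[1.565, 1.498, -0.754], [1.74, -1.297, -0.741], [0.092, 0.777, -0.003], [0.195, -0.792, 0.004], [0.628, 0.023, -0.008]]
scene [[0.892, -1.759, 0.185], [-0.536, 0.394, 0.417], [1.769, -0.68, -0.753], [-0.073, 1.173, -0.75], [0.58, -0.019, 0.005]]
[ 0.14285145 -0.53089316  0.20495054] [[ 9.65656224e-01  2.59823050e-01 -2.01126323e-04]
 [ 2.59823121e-01 -9.65655723e-01  9.85365379e-04]
 [ 6.18018536e-05 -1.00378148e-03 -9.99999494e-01]] 0.1
```

View pics/top0.png

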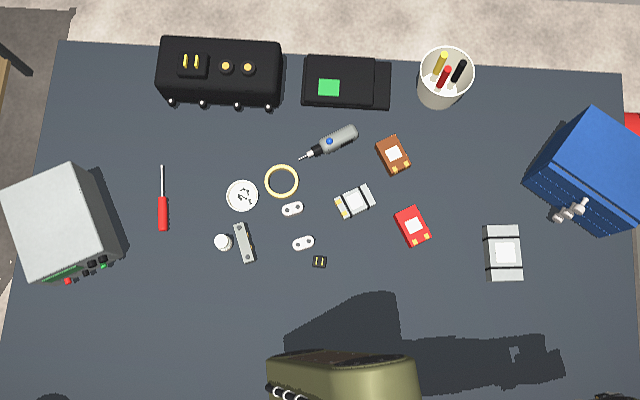

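View pics/scene0.png

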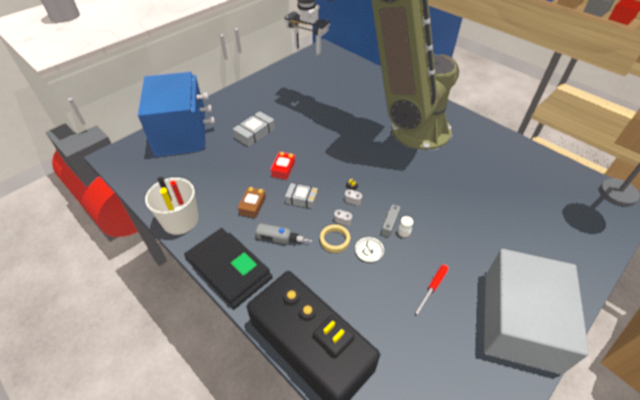

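The top view shows the module at (355,201) with its brass terminals on the left. The guides are at (292,208) and (303,242), the bar is at (244,243), the jar at (223,242), the fuse at (319,261) and the tape at (282,181). The push therefore runs to the left in the image, roughly world +y. Next I'll measure these.

Run:
```python
from h import *
z=np.load('top0.npz');W=z['W'];im=z['im']
m=((W[...,2]>0.012)&(W[...,2]<0.12)).astype(np.uint8)
n,l,s,c=cv2.connectedComponentsWithStats(m)
for i in range(1,n):
    x,y,w,h,a=s[i]
    if a<40 or y<100 or y>300 or x<130 or x>540: continue
    P=W[l==i]; zt=np.percentile(P[:,2],80); T=P[P[:,2]>zt-0.012]
    r=cv2.minAreaRect((T[:,:2]*1000).astype(np.float32))
    print((x,y,w,h),a,'z',round(zt,3),'rect',np.round(r[0],1),np.round(r[1],1),round(r[2],1))
```

```text
(np.int32(522), np.int32(116), np.int32(97), np.int32(122)) 2078 z 0.104 rect [ 698.3 -624. ] [324.4 156.4] 17.8
(np.int32(298), np.int32(124), np.int32(61), np.int32(36)) 797 z 0.046 rect [ 7.927e+02 -2.000e-01] [ 44.8 154.1] 32.1
(np.int32(375), np.int32(134), np.int32(37), np.int32(42)) 892 z 0.043 rect [ 765.2 -173.1] [101.9  66. ] 29.7
(np.int32(158), np.int32(164), np.int32(10), np.int32(67)) 372 z 0.026 rect [603.8 463.5] [190.1  25.7] 8.4
(np.int32(264), np.int32(164), np.int32(35), np.int32(34)) 394 z 0.027 rect [670.1 135.5] [93.8 94.2] 52.9
(np.int32(235), np.int32(180), np.int32(23), np.int32(14)) 46 z 0.018 rect [654. 229.] [72.1 19.9] 66.6
(np.int32(226), np.int32(183), np.int32(23), np.int32(28)) 59 z 0.017 rect [611.3 261.6] [86.6 41. ] 33.1
(np.int32(334), np.int32(183), np.int32(42), np.int32(37)) 901 z 0.044 rect [622.7 -72. ] [ 65.3 101.3] 30.4
(np.int32(282), np.int32(201), np.int32(21), np.int32(16)) 245 z 0.038 rect [591.6  97.8] [30.1 58.8] 20.8
(np.int32(394), np.int32(204), np.int32(38), np.int32(44)) 937 z 0.044 rect [ 565.6 -234.4] [101.   66.4] 28.9
(np.int32(233), np.int32(222), np.int32(23), np.int32(42)) 503 z 0.044 rect [489.9 221. ] [111.8  31.8] 21.6
(np.int32(483), np.int32(224), np.int32(41), np.int32(58)) 2043 z 0.053 rect [ 506.6 -478.3] [150.9  89.1] 4.6
(np.int32(214), np.int32(234), np.int32(18), np.int32(17)) 222 z 0.067 rect [485.5 276.3] [35.6 33.9] 67.2
(np.int32(292), np.int32(235), np.int32(22), np.int32(16)) 241 z 0.038 rect [499.1  61.1] [31.3 59. ] 20.0
(np.int32(312), np.int32(255), np.int32(15), np.int32(13)) 150 z 0.026 rect [452.8  14.4] [35.9 29.8] 85.5
```

Emit:
carry_out --motion '[[[1, 0.5, -0.27, 0, 0], [1, 0.97, -0.53, 0, 0], [1, 0.97, -0.53, 0, 0], [1, 0.97, -0.53, 0, 0], [1, 0.97, -0.53, 0, 0]]]'

```text
time_s: 0.6
tcp_pos: [0.264, -0.4152, 0.2055]
orientation: [[0.965, 0.263, 0.0], [0.263, -0.965, 0.0], [0.0, -0.0, -1.0]]
ft_force: [-0.8, 0.6, 0.1]
opening: 1.003
gripper_force: 0.0
```

Emit:
carry_out --motion '[[[1, 0.5, -0.27, 0, 0], [1, 0.97, -0.53, 0, 0], [1, 0.97, -0.53, 0, 0], [1, 0.97, -0.53, 0, 0], [1, 0.97, -0.53, 0, 0]]]'

```text
time_s: 1.1
tcp_pos: [0.3833, -0.3015, 0.2052]
orientation: [[0.965, 0.262, -0.0], [0.262, -0.965, 0.0], [-0.0, -0.0, -1.0]]
ft_force: [-0.5, -0.6, 0.6]
opening: 0.995
gripper_force: 0.0
```

Emit:
carry_out --motion '[[[1, 0.97, -0.53, 0, 0], [1, 0.97, -0.53, 0, 0], [1, 0.97, -0.53, 0, 0], [1, 0.97, -0.53, 0, 0], [1, 0.97, -0.53, 0, 0]]]'

```text
time_s: 1.6
tcp_pos: [0.5027, -0.1877, 0.2049]
orientation: [[0.965, 0.261, -0.001], [0.261, -0.965, 0.0], [-0.001, -0.0, -1.0]]
ft_force: [0.2, -0.2, -0.4]
opening: 0.999
gripper_force: 0.0
```

Emit:
carry_out --motion '[[[1, 0.6, -0.53, 0, -0.585], [1, 0.6, -0.53, 0, -0.585], [1, 0.6, -0.53, 0, -0.585], [1, 0.6, -0.53, 0, -0.585], [1, 0.6, -0.53, 0, -0.585], [1, 0.6, -0.53, 0, -0.585], [1, 0.6, -0.53, 0, -0.585], [1, 0.6, -0.53, 0, -0.585], [1, 0.6, -0.53, 0, -0.585], [1, 0.6, -0.53, 0, -0.585], [1, 0.6, -0.53, 0, -0.585], [1, 0.6, -0.53, 0, -0.585]]]'

```text
time_s: 2.8
tcp_pos: [0.5678, -0.0901, 0.2054]
orientation: [[-0.476, 0.88, -0.0], [0.88, 0.476, -0.0], [-0.0, -0.001, -1.0]]
ft_force: [0.4, 0.1, -0.5]
opening: 0.999
gripper_force: 0.0
```

```bash
cat >> h.py <<'E'
def wcloud():
    o=ctrl.get_obs(); im,d=ctrl.capture('wrist'); c=ctrl.calibration('wrist')
    v,u=np.indices(d.shape); P=np.stack([(u-c['cx'])*d/c['fx'],(v-c['cy'])*d/c['fy'],d,np.ones_like(d)],-1)
    T=np.eye(4);T[:3,:3]=o['orientation'];T[:3,3]=o['tcp_pos']
    W=(P@(T@np.array(c['mount'])).T)[...,:3]; W[d==0]=np.nan
    return im,W,o
def rects(W,x0=.3,x1=.85,zmin=.012,minarea=300,tol=.008):
    m=((W[...,2]>zmin)&(W[...,2]<.09)).astype(np.uint8)
    n,l,s,c=cv2.connectedComponentsWithStats(m)
    for i in range(1,n):
        if s[i][4]<minarea: continue
        P=W[l==i]; zt=np.percentile(P[:,2],80); T=P[P[:,2]>zt-tol]
        r=cv2.minAreaRect((T[:,:2]*1000).astype(np.float32))
        print(s[i].tolist(),'z',round(zt,4),np.round(r[0],1),np.round(r[1],1),round(r[2],1))
E
python3 - <<'E'
from h import *
im,W,o=wcloud(); cv2.imwrite('pics/w1.png',im[...,::-1]); rects(W)
m=ctrl.calibration('wrist')['mount']; print(np.round(m,3).tolist())
E
```

```text
[316, 0, 32, 62, 1632] z 0.0361 [498.4  60.2] [29.9 56.4] 21.6
[452, 0, 93, 94, 3284] z 0.025 [670.7 135. ] [96.5 93.2] 28.4
[402, 9, 40, 64, 1866] z 0.0358 [590.8  98.2] [30.8 59.6] 21.2
[256, 29, 38, 44, 972] z 0.0221 [451.8  15.1] [36.1 30.4] 85.8
[484, 111, 54, 150, 4858] z 0.0442 [794.4  -5.1] [ 41.  136.9] 31.2
[339, 146, 57, 84, 4505] z 0.0415 [621.6 -71.6] [ 64.6 100. ] 30.1
[533, 174, 107, 136, 7030] z 0.0457 [929.9  -7.4] [ 94.3 172.6] 43.0
[231, 244, 76, 55, 3461] z 0.0416 [ 564.6 -233.3] [100.4  66. ] 30.0
[379, 272, 44, 42, 1362] z 0.0413 [ 738.9 -177.5] [53. 51.] 33.0
[178, 357, 45, 41, 1142] z 0.051 [ 555.1 -447.4] [43.8 37. ] 4.1
[[-0.001, -0.96, -0.279, 0.083], [1.0, -0.0, -0.002, -0.0], [0.001, -0.279, 0.96, -0.18], [0.0, 0.0, 0.0, 1.0]]
```

View pics/w1.png

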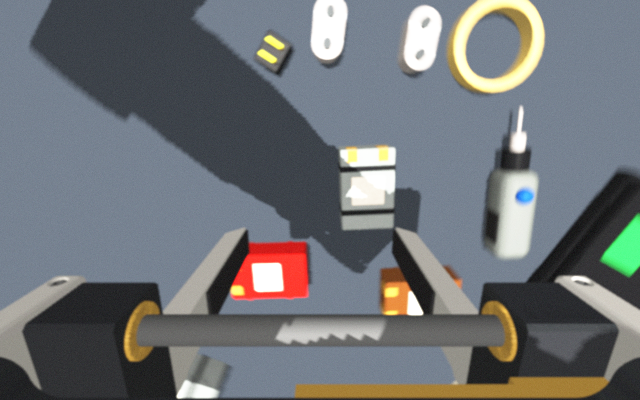

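The wrist picture agrees with the top view: the module is at about (366,185) with its terminals facing the guides at (328,30) and (420,40), and there is free space beside it. I'll straddle the module, close lightly to square it, and slide it onto the centre line.

Emit:
carry_out --motion '[[[1, -0.065, 0.376, 0, -0.01], [1, -0.065, 0.376, 0, -0.01], [1, -0.065, 0.376, 0.3, -0.01], [1, -0.065, 0.376, 0.6, -0.01], [1, -0.065, 0.376, 0.93, -0.01], [1, -0.065, 0.376, 0.93, -0.01], [1, -0.065, 0.376, 0.93, -0.01]]]'

```text
time_s: 3.55
tcp_pos: [0.623, -0.0706, 0.0673]
orientation: [[-0.497, 0.867, 0.0], [0.867, 0.497, -0.0], [-0.0, -0.0, -1.0]]
ft_force: [-0.5, -0.2, 0.2]
opening: 1.003
gripper_force: 0.0
```

Run:
```python
from h import *
im,W,o=wcloud(); cv2.imwrite('pics/w2.png',im[...,::-1]); rects(W)
x=o['orientation'][:,0]; print(o['tcp_pos'],np.degrees(np.arctan2(x[1],x[0])))
```

```text
[130, 0, 61, 32, 1073] z 0.0217 [456.7   2. ] [37.3 17.8] 32.4
[235, 0, 41, 16, 437] z 0.0327 [510.   36.8] [21.   4.7] 31.4
[377, 0, 56, 38, 1609] z 0.0357 [599.5  78.7] [30.3 17.5] 26.8
[459, 0, 154, 75, 4347] z 0.025 [682.4 114.5] [95.7 46.2] 29.9
[502, 105, 90, 178, 8592] z 0.044 [781.8  15.5] [41.4 88.4] 32.1
[273, 155, 91, 131, 11129] z 0.0416 [621.6 -71.4] [ 64.8 100.7] 30.1
[219, 227, 31, 41, 488] z 0.0869 [578. -91.] [10.  20.7] 64.9
[392, 227, 30, 42, 491] z 0.0864 [663.4 -42.4] [21.   9.5] 85.3
[187, 346, 50, 35, 1338] z 0.0415 [ 599.4 -229.2] [36.1 37.9] 29.5
[343, 346, 115, 38, 4007] z 0.0411 [ 752.6 -154.6] [98.  24.8] 30.5
[ 0.62300051 -0.07063049  0.06726753] 119.83100742440942
```

View pics/w2.png

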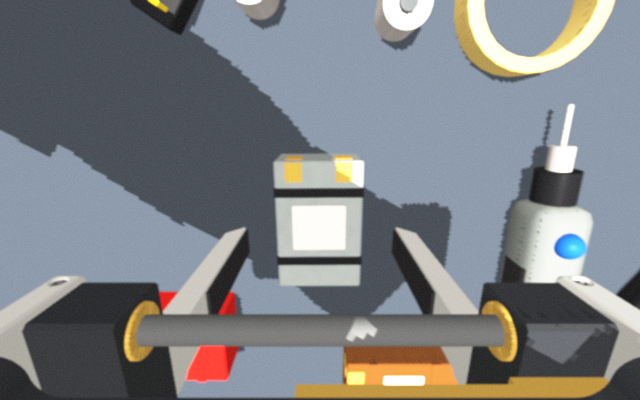

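The gripper straddles the module evenly: it sits at (319,220), with the fingers at (235,240) and (405,240). Descending and closing at 4 N.

Emit:
carry_out --motion '[[[1, 0, 0, 0.2, 0], [1, 0, 0, 0.37, 0], [1, 0, 0, 0.37, 0], [0.8, 0, 0, 0.37, 0], [0.6, 0, 0, 0.37, 0], [0.6, 0, 0, 0.37, 0], [0.6, 0, 0, 0.37, 0], [0.6, 0, 0, 0.37, 0], [0.6, 0, 0, 0.37, 0], [0.6, 0, 0, 0.37, 0]]]' --force 4

```text
time_s: 4.6
tcp_pos: [0.623, -0.0697, 0.0115]
orientation: [[-0.5, 0.866, -0.0], [0.866, 0.5, -0.001], [-0.001, -0.0, -1.0]]
ft_force: [-4.5, -1.6, 7.2]
opening: 0.681
gripper_force: 4.0
```

Emit:
carry_out --motion '[[[0.6, 0.04, -0.007, 0, 0.006], [0.6, 0.09, -0.015, 0, 0.013], [0.6, 0.14, -0.024, 0, 0.02], [0.6, 0.19, -0.033, 0, 0.027], [0.6, 0.24, -0.042, 0, 0.034], [0.6, 0.29, -0.051, 0, 0.041], [0.6, 0.335, -0.059, 0, 0.046], [0.6, 0.335, -0.059, 0, 0.046], [0.6, 0.335, -0.059, 0, 0.046], [1, 0.335, -0.059, 0, 0.046], [1, 0.335, -0.059, 0, 0.046], [1, 0.335, -0.059, 0, 0.046]]]'

```text
time_s: 5.8
tcp_pos: [0.5901, -0.0301, 0.0102]
orientation: [[-0.37, 0.929, -0.001], [0.929, 0.37, 0.0], [0.0, -0.0, -1.0]]
ft_force: [-0.2, -0.1, -0.1]
opening: 0.901
gripper_force: 0.0
```

```bash
cat >> h.py <<'E'
def bay(p,h=None,c=(545,79.3),th=111.5):
    a=np.radians(th);d=np.array(p)-c
    return np.round([d@[np.cos(a),np.sin(a)],d@[-np.sin(a),np.cos(a)]],1)
E
python3 - <<'E'
from h import *
im,W,o=wcloud(); rects(W,minarea=1000)
x=o['orientation'][:,0]; print(o['tcp_pos'],np.degrees(np.arctan2(x[1],x[0])),o['opening'],bay(o['tcp_pos'][:2]*1000))
im,d,W=cloud('top'); rects(W[180:260,250:400],minarea=150);
E
```

```text
[175, 0, 81, 99, 6738] z 0.0358 [500.9  54.1] [31.  43.4] 21.7
[381, 0, 80, 99, 6709] z 0.0357 [593.8  90.9] [30.7 43.9] 21.3
[484, 0, 156, 122, 6573] z 0.025 [668.1 110.1] [90.7 44.3] 1.0
[75, 47, 83, 86, 4521] z 0.0241 [452.3  14.9] [36.5 31.3] 85.4
[580, 156, 60, 154, 4028] z 0.0339 [756.9  39. ] [13.6 60.1] 19.7
[260, 169, 123, 145, 16625] z 0.0416 [587.  -22.1] [64.7 82.6] 22.1
[182, 228, 75, 86, 3152] z 0.0801 [546.5 -42.5] [10.5 21.3] 58.9
[385, 228, 75, 86, 3155] z 0.0801 [629.5  -9.2] [21.  10.2] 73.5
[ 0.59006557 -0.03013523  0.01020131] 111.70584924967781 0.9005401945568714 [-118.3   -1.8]
[14, 0, 35, 18, 201] z 0.0265 [647.7 134.2] [46.8 95.3] 3.2
[32, 21, 21, 16, 243] z 0.0377 [591.8  97.9] [31.3 58.9] 21.7
```

The module is square within about 0.5° and 2 mm off the centre line. I'll correct that and take it to the mouth of the gap.

Emit:
carry_out --motion '[[[0.6, 0, 0, 0, 0], [0.6, 0, 0, 0, 0], [0.6, 0, 0, 0, 0], [0.6, 0, -0.014, 0, 0.001], [0.6, 0.05, -0.014, 0, 0.001], [0.6, 0.12, -0.014, 0, 0.001], [0.6, 0.19, -0.014, 0, 0.001], [0.6, 0.25, -0.014, 0, 0.001], [0.6, 0.3, -0.014, 0, 0.001], [0.6, 0.3, -0.014, 0, 0.001], [1, 0.3, -0.014, 0, 0.001], [1, 0.3, -0.014, 0, 0.001]]]'

```text
time_s: 7.1
tcp_pos: [0.5716, 0.0108, 0.0104]
orientation: [[-0.367, 0.93, -0.0], [0.93, 0.367, 0.0], [0.0, -0.0, -1.0]]
ft_force: [-0.0, 0.0, -0.2]
opening: 0.814
gripper_force: 0.0
```

Run:
```python
from h import *
im,W,o=wcloud(); rects(W,minarea=1000)
cv2.imwrite('pics/w3.png',im[...,::-1])
x=o['orientation'][:,0]; print(o['tcp_pos'],np.degrees(np.arctan2(x[1],x[0])),o['opening'],bay(o['tcp_pos'][:2]*1000),o['ft_force'])
```

```text
[475, 15, 165, 185, 11831] z 0.0249 [666.  133.6] [87.  95.3] 34.6
[190, 64, 73, 121, 7142] z 0.0359 [497.7  61.8] [31.  59.8] 20.8
[380, 64, 73, 121, 7136] z 0.0358 [590.8  98.5] [30.9 59.6] 21.2
[98, 134, 75, 75, 3597] z 0.0276 [452.3  15.3] [36.  30.4] 85.9
[193, 166, 189, 148, 19906] z 0.0419 [559.6  15.8] [83.2 83.9] 21.6
[597, 223, 43, 87, 1620] z 0.0301 [746.5  70.8] [19.9 50.7] 45.8
[379, 228, 71, 86, 3038] z 0.0802 [607.6  29.8] [21.3 10.2] 75.6
[0.57164681 0.01082101 0.01040041] 111.52508906691133 0.8141844250981517 [-73.5   0.3] [-0.00125544  0.02604964 -0.19411935]
```

View pics/w3.png

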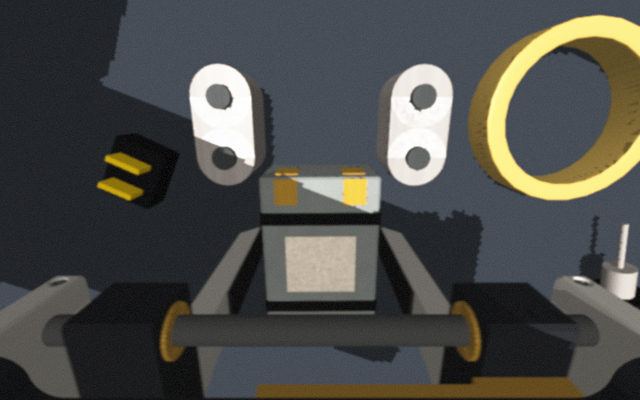

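The module sits centred in the mouth at (320,235), between the guides at (222,125) and (417,125). I'll open fully, lift clear, back off behind the module and narrow the fingers to push.

Emit:
carry_out --motion '[[[1, 0, 0, 0, 0], [1, 0, 0, 0, 0], [1, 0, 0, -0.3, 0], [1, 0, 0, -0.6, 0], [1, 0, 0, -0.6, 0], [0.32, -0.3, 0, -0.6, 0], [0.32, -0.6, 0, -0.6, 0], [0.32, -0.6, 0, -0.6, 0], [0.32, -0.6, 0, -0.6, 0], [0.32, -0.6, 0, -0.3, 0], [0.32, -0.6, 0, 0, 0], [0.32, -0.6, 0, 0, 0]]]'

```text
time_s: 8.35
tcp_pos: [0.601, -0.071, 0.0049]
orientation: [[-0.368, 0.93, -0.01], [0.93, 0.368, 0.002], [0.005, -0.008, -1.0]]
ft_force: [-0.5, 1.2, -0.1]
opening: 0.439
gripper_force: 0.0
```

Run:
```python
from h import *
im,W,o=wcloud(); rects(W,minarea=1000)
x=o['orientation'][:,0]; print(o['tcp_pos'],np.degrees(np.arctan2(x[1],x[0])),o['opening'],bay(o['tcp_pos'][:2]*1000),o['ft_force'])
```

```text
[57, 0, 91, 53, 3016] z 0.0219 [452.2  10.7] [27.5 31.5] 84.9
[206, 0, 196, 203, 28135] z 0.0417 [572.9   7. ] [65. 91.] 21.6
[528, 0, 112, 38, 3006] z 0.025 [675.6  94.5] [51.3 14.3] 19.5
[605, 160, 35, 150, 3000] z 0.027 [768.5  -1.1] [ 8.1 66.2] 25.4
[246, 230, 43, 84, 2465] z 0.076 [578.  -75.3] [ 9.5 20.6] 58.4
[353, 231, 43, 83, 2470] z 0.0756 [621.3 -58.3] [20.6 10.1] 73.2
[ 0.60096439 -0.0710445   0.00488801] 111.59123362371436 0.4394847407915389 [-160.4    3. ] [-0.51755845  1.24827197 -0.07461405]
```

Emit:
carry_out --motion '[[[0.32, 0, 0, -0.03, 0], [0.32, 0, 0, -0.03, 0], [0.32, 0, 0, -0.03, 0], [0.32, 0.05, 0, -0.03, 0], [0.32, 0.1, 0, -0.03, 0], [0.32, 0.15, 0, -0.03, 0], [0.32, 0.2, 0, -0.03, 0], [0.32, 0.25, 0, -0.03, 0], [0.32, 0.3, 0, -0.03, 0], [0.32, 0.35, 0, -0.03, 0], [0.32, 0.4, 0, -0.03, 0], [0.32, 0.4, 0, -0.03, 0]]]'

```text
time_s: 9.6
tcp_pos: [0.5823, -0.016, 0.015]
orientation: [[-0.368, 0.93, -0.0], [0.93, 0.368, 0.0], [0.0, -0.0, -1.0]]
ft_force: [0.2, -0.9, -0.6]
opening: 0.322
gripper_force: 0.0
```

Run:
```python
from h import *
im,W,o=wcloud(); rects(W,minarea=1000)
x=o['orientation'][:,0]; print(o['tcp_pos'],np.degrees(np.arctan2(x[1],x[0])),o['opening'],bay(o['tcp_pos'][:2]*1000),o['ft_force'])
```

```text
[187, 0, 269, 314, 42284] z 0.0416 [559.3  42.5] [130.8 140.3] 21.6
[479, 0, 161, 149, 8073] z 0.0249 [668.7 125.5] [86.8 76.3] 21.7
[93, 81, 77, 79, 3914] z 0.0253 [452.4  15.5] [36.6 30.6] 84.8
[588, 175, 52, 135, 3768] z 0.0345 [756.9  45.3] [18.9 50. ] 25.5
[ 0.58229094 -0.01597026  0.01496989] 111.57099320084619 0.3217029014713172 [-102.3    0.2] [ 0.2475236  -0.87767561 -0.62954842]
```

```bash
cat >> h.py <<'E'
def modtop(W):
    m=((W[...,2]>.0385)&(W[...,2]<.046)); P=W[m][:,:2]*1000
    B=np.array([bay(p) for p in P]); B=B[(abs(B[:,1])<45)&(B[:,0]<125)&(B[:,0]>-200)].astype(np.float32)
    r=cv2.minAreaRect(B); print('module top x',np.percentile(B[:,0],[.5,99.5]),'y',np.percentile(B[:,1],[.5,99.5]),r)
E
python3 - <<'E'
from h import *
im,W,o=wcloud(); modtop(W)
im,d,W=cloud('top'); modtop(W)
E
```

```text
module top x [-92.59999847   8.        ] y [-31.60000038  31.79999924] ((-45.14999771118164, 0.0), (89.80000305175781, 128.89999389648438), 90.0)
module top x [-31.3960001   23.75799986] y [-41.52099895  43.5290004 ] ((-3.4447574615478516, 2.554149627685547), (90.27721405029297, 48.640445709228516), 83.40325927734375)
```

Emit:
carry_out --motion '[[[0.32, 0.05, 0, 0, 0], [0.32, 0.1, 0, 0, 0], [0.32, 0.15, 0, 0, 0], [0.32, 0.2, 0, 0, 0], [0.32, 0.2, 0, 0, 0]]]'

```text
time_s: 10.25
tcp_pos: [0.5712, 0.0121, 0.015]
orientation: [[-0.368, 0.93, -0.0], [0.93, 0.368, 0.0], [0.0, -0.0, -1.0]]
ft_force: [0.0, 0.1, -0.4]
opening: 0.319
gripper_force: 0.0
```

Run:
```python
from h import *
im,W,o=wcloud(); modtop(W); print(o['tcp_pos'],bay(o['tcp_pos'][:2]*1000),o['ft_force'])
im,d,W=cloud('top'); modtop(W)
```

```text
module top x [-62.          38.29999924] y [-31.5         31.70000076] ((-20.099998474121094, 0.0), (89.80000305175781, 118.0), 90.0)
[0.57117218 0.01208605 0.01495276] [-72.1   0.3] [ 0.0155424   0.11655181 -0.38756857]
module top x [ 5.58149996 37.53950117] y [-43.01600046  20.18800023] ((29.674766540527344, -13.474868774414062), (67.38997650146484, 30.051420211791992), 60.21632766723633)
```

It is going through centred, with the module centre 60 mm ahead of the TCP. Continuing to about 8 mm short of the bar.

Emit:
carry_out --motion '[[[0.32, 0.06, 0, 0, 0], [0.32, 0.12, 0, 0, 0], [0.32, 0.18, 0, 0, 0], [0.32, 0.24, 0, 0, 0], [0.32, 0.3, 0, 0, 0], [0.32, 0.36, 0, 0, 0], [0.32, 0.42, 0, 0, 0], [0.32, 0.48, 0, 0, 0], [0.32, 0.53, 0, 0, 0], [0.32, 0.57, 0, 0, 0], [0.32, 0.6, 0, 0, 0], [0.32, 0.6, 0, 0, 0]]]'

```text
time_s: 11.55
tcp_pos: [0.5382, 0.0953, 0.0149]
orientation: [[-0.367, 0.93, -0.001], [0.93, 0.367, 0.0], [0.001, -0.0, -1.0]]
ft_force: [0.1, 0.5, 0.0]
opening: 0.318
gripper_force: 0.0
```

Run:
```python
from h import *
im,W,o=wcloud(); modtop(W); print(o['tcp_pos'],bay(o['tcp_pos'][:2]*1000),o['ft_force'])
cv2.imwrite('pics/w4.png',im[...,::-1])
m=(W[...,2]>.037)&(W[...,2]<.046); B=np.array([bay(p*1000) for p in W[m][:,:2]]); B=B[abs(B[:,1])<25]
h,e=np.histogram(B[:,0],np.arange(110,172,2)); print(dict(zip(e.astype(int).tolist(),h.tolist())))
```

```text
module top x [ 26.6560006 124.5      ] y [-31.39999962  31.70000076] ((67.40000915527344, -3.814697265625e-06), (89.79998779296875, 114.99998474121094), 90.0)
[0.53823484 0.09530142 0.01485946] [17.4  0.4] [0.07216751 0.50986643 0.03906622]
{110: 420, 112: 500, 114: 419, 116: 498, 118: 441, 120: 502, 122: 459, 124: 495, 126: 422, 128: 2, 130: 0, 132: 0, 134: 0, 136: 0, 138: 467, 140: 570, 142: 538, 144: 558, 146: 539, 148: 93, 150: 0, 152: 0, 154: 0, 156: 0, 158: 0, 160: 0, 162: 0, 164: 0, 166: 0, 168: 0}
```

View pics/w4.png

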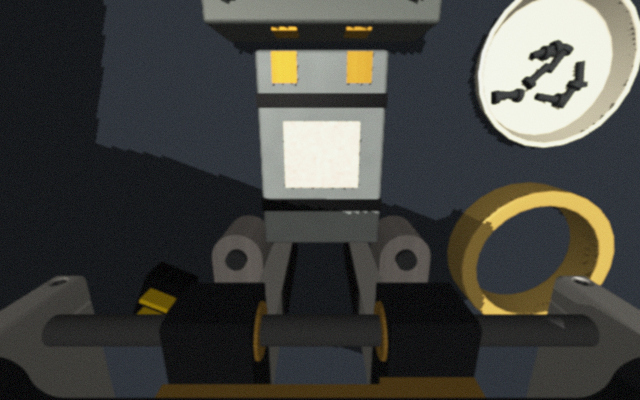

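The module is square at (320,145), with about 10 mm between its front (row 50) and the bar (row 22). Finishing slowly.

Emit:
carry_out --motion '[[[0.32, 0.015, 0, 0, 0], [0.32, 0.03, 0, 0, 0], [0.32, 0.042, 0, 0, 0], [0.32, 0.052, 0, 0, 0], [0.32, 0.06, 0, 0, 0], [0.32, 0.065, 0, 0, 0], [0.32, 0.07, 0, 0, 0], [0.32, 0.07, 0, 0, 0]]]'

```text
time_s: 12.4
tcp_pos: [0.5347, 0.1045, 0.015]
orientation: [[-0.367, 0.93, -0.0], [0.93, 0.367, 0.0], [0.0, -0.0, -1.0]]
ft_force: [0.5, -1.0, -1.1]
opening: 0.317
gripper_force: 0.3
```

Run:
```python
from h import *
im,W,o=wcloud(); modtop(W); print(o['tcp_pos'],bay(o['tcp_pos'][:2]*1000),o['ft_force'])
m=(W[...,2]>.037)&(W[...,2]<.046); B=np.array([bay(p*1000) for p in W[m][:,:2]]); B=B[abs(B[:,1])<25]
h,e=np.histogram(B[:,0],np.arange(130,146,1)); print(dict(zip(e.astype(int).tolist(),h.tolist())))
```

```text
module top x [ 36.20000076 124.59999847] y [-31.60000038  31.60000038] ((69.64768981933594, -1.4310188293457031), (89.83716583251953, 111.82691192626953), 88.52955627441406)
[0.5346887  0.10454116 0.01496961] [27.3  0.3] [ 0.4818589  -1.01125927 -1.06478933]
{130: 261, 131: 223, 132: 228, 133: 241, 134: 260, 135: 222, 136: 220, 137: 88, 138: 73, 139: 328, 140: 263, 141: 256, 142: 249, 143: 268, 144: 276}
```

About 1 mm is left, so one more gentle nudge to make it flush.

Emit:
carry_out --motion '[[[0.32, 0.005, 0, 0, 0], [0.32, 0.009, 0, 0, 0], [0.32, 0.012, 0, 0, 0], [0.32, 0.012, 0, 0, 0]]]'

```text
time_s: 12.85
tcp_pos: [0.5343, 0.1057, 0.015]
orientation: [[-0.367, 0.93, 0.0], [0.93, 0.367, -0.001], [-0.001, 0.0, -1.0]]
ft_force: [2.0, -5.6, -1.2]
opening: 0.32
gripper_force: 2.9
```

Emit:
carry_out --motion '[[[0.32, -0.1, 0, 0, 0], [0.32, -0.2, 0, 0, 0], [0.32, -0.2, 0, -0.3, 0], [0.32, -0.2, 0, -0.6, 0], [0.32, -0.2, 0, -0.9, 0], [0.32, -0.2, 0, -0.9, 0], [0.32, -0.2, 0, -0.9, 0]]]'

```text
time_s: 13.55
tcp_pos: [0.5456, 0.0774, 0.1505]
orientation: [[-0.366, 0.93, 0.002], [0.93, 0.366, 0.0], [-0.0, 0.002, -1.0]]
ft_force: [0.6, -0.2, -0.9]
opening: 0.32
gripper_force: 0.0
```

Run:
```python
from h import *
im,W,o=wcloud(); modtop(W); rects(W,minarea=400,zmin=.012); print(o['tcp_pos'],o['ft_force'])
m=(W[...,2]>.037)&(W[...,2]<.046); B=np.array([bay(p*1000) for p in W[m][:,:2]])
for s in(-1,1):
    C=B[(B[:,1]*s>3)&(B[:,1]*s<28)]; h,e=np.histogram(C[:,0],np.arange(132,146,1)); print(h.tolist())
cv2.imwrite('pics/w5.png',im[...,::-1])
```

```text
module top x [ 39.20000076 124.30000305] y [-31.60000038  31.83099936] ((54.323936462402344, -0.08238983154296875), (89.5152816772461, 141.341796875), 89.8031005859375)
[257, 4, 128, 152, 12898] z 0.0417 [506.5 175.7] [110.3 129.8] 21.3
[411, 14, 92, 99, 1172] z 0.0151 [622.9 243.3] [88.7 88.2] 68.7
[402, 137, 95, 88, 3062] z 0.025 [669.4 136.3] [95.3 94.7] 80.3
[257, 159, 33, 60, 1641] z 0.0359 [497.7  62.2] [30.3 59.3] 21.1
[352, 159, 33, 60, 1639] z 0.0358 [590.7  98.7] [30.1 59.3] 21.6
[204, 191, 37, 39, 914] z 0.0268 [451.9  15.3] [36.3 30.1] 85.9
[463, 237, 48, 77, 1762] z 0.0384 [766.4  44.5] [41.2 59.7] 26.9
[599, 278, 41, 32, 559] z 0.0265 [925.6  93.5] [14.5 44.5] 89.8
[475, 346, 36, 35, 1070] z 0.0448 [816.2 -39.7] [38.9 56.6] 29.9
[0.54558405 0.07740707 0.15049958] [ 0.61965424 -0.22439302 -0.9486982 ]
[31, 40, 35, 34, 30, 37, 19, 53, 32, 39, 39, 30, 38]
[31, 39, 34, 35, 28, 40, 17, 53, 33, 38, 36, 38, 38]
```

View pics/w5.png

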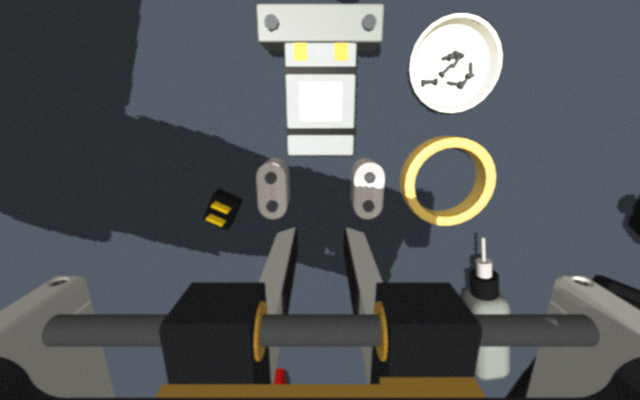

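The module at (320,98) is flush and square against the bar at (320,25) and beyond the guides. The bystanders are unmoved and the robot is clear.

```bash
python3 -c "
from bench import ctrl
print(ctrl.sign_off())"
```

```text
the job is handed in; nothing more can be done
None
```

The module went through the gap and sits flush and square against the contact bar on my last measurements, and the job is handed in with the robot clear. For alignment before the gap I held it lightly between the fingers (4 N) and slid it along the bench, then pushed it from behind.

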